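# Eject a potato cake from the hand press and tray it

### The job

The cake in the hand press is formed and ready. Push the press's ejector lever all the way down so the cake rises out of its mould, then lift the cake out and set it down gently (do not drop it) flat on the floor of the steel tray, in the free space beside the two cakes already there, lying the same way as they do and not touching them. Leave the other cakes, the salt dredger and the steel pot as they are.

Things in the scene. Friction and masses are not known exactly. Their poses are not given: they have to be found in the camera images.
- press: hand-operated aluminium patty press, fixed; footprint 140 x 115 mm, the flat top of its mould block 72 mm above the worktop. Origin on the worktop below the centre of the cavity; x runs from the lever (front, -x) to the lid's hinge (back, +x), z up. The lever's pad end stands out 163 mm in front of the cavity's centre.
- lid_hinge (a point): middle of the lid's hinge pin, 78 mm behind the cavity's centre, 78 mm above the worktop. The lid is fixed open: 92 mm wide, it leans back about 20 degrees and reaches 270 mm high; its plunger comes to within 70 mm (in x) of the cavity's centre. Two hinge lugs stand 14 mm above the mould block from 60 mm behind the cavity's centre, 30 to 42 mm either side.
- cavity_mouth (a point): centre of the mould cavity's mouth, level with the mould block's top face (72 mm up); axes as the press. The cavity is an upright-sided slot with round ends, 83 mm along x, 57 mm along y, 24 mm deep; its floor is the ejector plate.
- lever (a joint): ejector lever, a rocker about a cross pin in the press: 0 = up (ejector plate down, cake flush in the mould), 0.35 rad = fully down (plate raised 18 mm, the cake stands 18 mm above the mould block and 6 mm in it). Plate lift is proportional to the angle. Stiff: takes about 6 to 9 N on the pad and stays where it is left.
- lever_pad (a point): centre of the top of the black pad (36 x 42 mm) at the lever's front end; it stands 64 mm above the worktop at first and is pushed down about 32 mm, nearly straight, to 31 mm above the worktop. Its arm is 93 mm long from the pin.
- cake_center (a point): centre (half-way up) of the formed potato cake in the press, firm and stiff: 80 mm long (x), 54 mm wide (y, flat parallel sides 26 mm long between round ends of 27 mm radius), 24 mm high (z), edges rounded, about 0.11 kg. It starts flush in the cavity, lying along the press's x.
- tray_floor (a point): centre of the inner floor (3 mm above the worktop) of a shallow steel tray, fixed: inside 144 mm (x) by 250 mm (y), rim 23 mm above the worktop. Axes of the tray; the free space is its +y half, about 70 mm along +y.
- tray_cake_1_center (a point): centre of a like cake that lies in the tray, about 90 mm along the tray's -y, its length along the tray's x
- tray_cake_2_center (a point): centre of the second like cake in the tray, about 28 mm along the tray's -y, its length along the tray's x
- dredger_center (a point): centre of the aluminium salt dredger, 68 mm across, 115 mm high, standing loose between press and tray
- steel_pot_center (a point): centre of the small round steel pot, 67 mm across, 52 mm high, standing loose between press and tray
- hot_cabinet_edge (a point): fixed point on the lower front edge of the heated display cabinet with glass doors, which runs along the back over the worktop: keep the arm and wrist in front of it (smaller x) wherever they are higher than this point
Mind the look-alikes: they are no part of the job. Leave any yellow look-alike of the part that bears cake_center alone.

How it is judged:
By the outcome, as a careful person would: the job done as asked, in the order asked, and still so for the second after the job is handed in, with the robot touching nothing.
It also fails if it takes over 51 s, if anything falls off the work surface, if the arm or the gripper's body presses on something with over 40 N, if the wrist force passes 120 N, or if a joint passes its speed limit or range.

### The arm

A 6-joint arm with a two-finger parallel gripper is mounted at the origin on a cart in front of the work surface, level with it; the furniture and walls round the work are solid. World frame = base frame: x ahead of the robot, y to its left, z up, the work surface at z = 0. Lengths are in m, angles in rad, forces in N, time in s.
With the tool pointing down it reaches from about 0.375 to 0.975 m from the base axis. Payload 3.8 kg.
Tool frame: the origin (TCP) lies at the very end of the fingers, on their centre line; the grasp point (between the pads) lies 19 mm behind it (bot.pinch_z is the distance from the TCP to the grasp point, in m); z points along the fingers, y is the direction in which the jaws open and shut (so a half turn about z gives the same grasp; the last joint's range is limited). The gripper opens to 88 mm and grips with 3 to 60 N. Pads are 18 mm wide; open, the fingers measure 123 mm over their backs; the gripper's body (75 mm by 187 mm) begins 45 mm behind the grasp point.
Start: joints at [1.226, 0.264, 1.604, -0, 1.274, -0.037], TCP at [0.204, 0.643, 0.239] pointing down, gripper open.
Joint ranges: [-2.63, 2.63], [-0.94, 2.18], [0.31, 2.57], [-1.31, 4.45], [0, 2.66], [-2.55, 2.55]. Speed limits (rad/s): [2.57, 2.57, 3.14, 3.14, 3.14, 3.14].

### API

Orientations are given as a rotation vector (axis times angle).
In Python, from bench import bot gives the robot as it stands. The module is installed in compiled form; this text tells all that it offers.
- The arm moves only by the tool send_rows, never from a script. Its argument "motion" is a list of rows, each an object with "travel": the shift along the tool's x, y, z each as a share of 0.6 m, from -1 to 1, a list of three; "twist": the turn about the tool's z as a share of 0.5 rad, from -1 to 1. A call has 1 to 12 rows; each row shifts and turns the pose as measured when the row begins, along the tool's axes as they then stand; what a row does not reach is not made up. A row lasts 1/10 s, in which the tool goes at most 50 mm and 8.59 degrees, less where a joint would pass 70% of its speed; a pose out of reach is approached as far as the arm can. A call with a number of a shift or a turn outside -1 to 1 is refused whole. A call with a gripper value outside its range is refused whole. "jaw" is the finger opening in mm, from 0 to 88.1, set as the call begins (left out, the last holds). The fingers move at their own pace and stop on an object; "squeeze" is the grip in N (left out, the last holds). Time passes only in rows, so rows that do not move let the fingers close. It gives the time, the measured TCP pose, the force and the opening at its end, in the units of the state.
- bot.observe(): the state, without advancing time (a new reading comes with each control period).
- bot.capture(name): name is "scene" or "top" or "wrist"; returns (picture, depth): 480x640x3 uint8, red, green, blue; 480x640 float32, m along the optical axis (not along the pixel's ray), 0 where there is no reading.
- bot.camera_info(name): a dict with "fx", "fy", "cx", "cy" (pixels), "pose" (4x4, takes a point from camera to world coordinates). Camera axes: x right, y down, z forward; pixel columns grow to the right and rows downward; lengths in m; the calibration is good to about 2 mm. A picture is of the moment at which its call begins: read the wrist's pose just before it. camera_info takes no time and is no camera call; for the wrist camera it gives the pose at the moment of the call.
- bot.close_job(): hands the job in, once; it reports no verdict.
The state is a dict: "clock": time; "joints": joint angles; "dq": joint speeds; "tau": joint torques, N m; "tcp_pos": TCP position; "orientation": TCP orientation; "force": force on the tool from outside, world axes, zero at the start; "ft_torque": the same for the moment, N m; "opening": finger opening in m.
Only numpy, scipy, OpenCV 4.12 (cv2) and the standard library are available. Lean on these libraries where they do the work, as an engineer would, in place of code of your own. Each camera call takes 0.05 s, during which the arm holds its last target. There are 200 camera calls.

## Working session

There is one attempt and no reset: what is moved stays moved. The work goes in short steps, Python scripts to look and compute and a tool call to move; the robot and the scene stay as the last step left them, time stands still between calls to the robot, and variables do not carry over. Pictures are saved under pics/ and viewed, about 8 in all and at most 12, crops included, and the job is handed in when it is done.

Besides the shell and the picture viewer there is one more tool, called after "Emit:" by a JSON object that holds its "api" and its "payload", one argument or row to a line. send_rows: Moves the arm, as the interface text tells. Its arguments: {"type":"object","properties":{"motion":{"type":"array"},"jaw":{"type":"number"},"squeeze":{"type":"number"}},"required":["motion"]}

```bash
mkdir -p pics; cat > h.py <<'E'
import numpy as np, cv2
from bench import bot
def cap(n,name):
    info=bot.camera_info(n); im,d=bot.capture(n)
    cv2.imwrite(f'pics/{name}.png',im[:,:,::-1]); np.savez(f'pics/{name}.npz',im=im,d=d,K=[info[k] for k in('fx','fy','cx','cy')],T=info['pose'])
def load(name):
    z=np.load(f'pics/{name}.npz'); return z['im'],z['d'],z['K'],z['T']
def cloud(name):
    im,d,K,T=load(name); v,u=np.mgrid[:480,:640]
    P=np.stack([(u-K[2])/K[0]*d,(v-K[3])/K[1]*d,d],-1)
    W=P@T[:3,:3].T+T[:3,3]; W[d==0]=np.nan
    return im,W
def ray(name,u,v,z):
    _,_,K,T=load(name); r=T[:3,:3]@np.array([(u-K[2])/K[0],(v-K[3])/K[1],1]); o=T[:3,3]
    return o+r*(z-o[2])/r[2]
E
python3 - <<'E'
from h import *
s=bot.observe();print(s)
for n in('scene','top'): cap(n,n+'0'); print(bot.camera_info(n)['pose'].round(3))
E
```

```text
{'clock': 0.0, 'joints': array([ 1.22612165e+00,  2.64764537e-01,  1.60533517e+00, -3.81519805e-05,
        1.27371909e+00, -3.68972096e-02]), 'dq': array([ 1.50874775e-03,  1.92269376e-03,  9.82276606e-04,  3.55920830e-05,
       -2.85521059e-04, -1.94329829e-03]), 'tau': array([-6.04149627e-04, -5.02131629e+01, -3.56863260e+01,  7.25430460e-02,
        2.97218096e-02, -1.98609318e-04]), 'tcp_pos': array([0.20425992, 0.64261658, 0.23740132]), 'orientation': array([-0.48147289, -3.10408587,  0.00344381]), 'force': array([-0.7184368 , -0.31272694,  0.08134225]), 'ft_torque': array([-4.27920476e-02, -1.03161070e-02, -5.85087979e-05]), 'opening': 0.08801613568445646}
[[ 0.793 -0.38   0.477  0.023]
 [-0.609 -0.466  0.642 -0.705]
 [-0.022 -0.799 -0.601  0.807]
 [ 0.     0.     0.     1.   ]]
[[ 0.013 -0.988  0.155  0.364]
 [-1.    -0.013  0.    -0.028]
 [ 0.002 -0.155 -0.988  1.351]
 [ 0.     0.     0.     1.   ]]
```

View pics/top0.png

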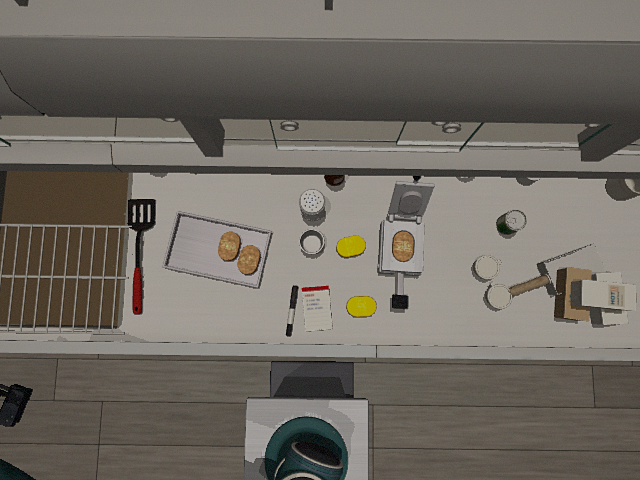

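View pics/scene0.png

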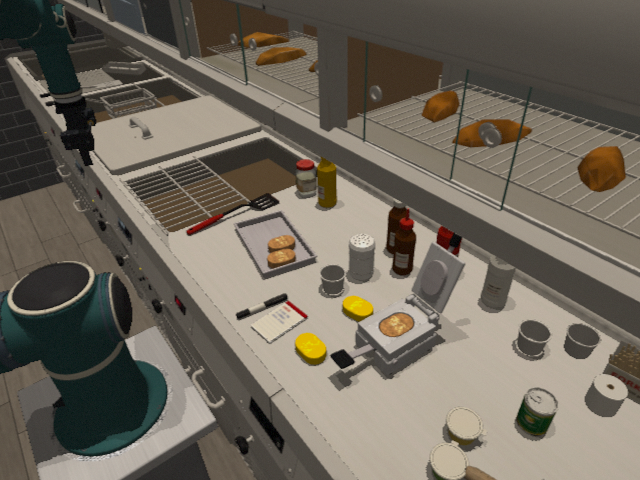

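The top view shows the press cavity at about (403,246), the black lever pad at (400,302), and the tray centre at about (218,249) with cakes at (229,246) and (249,260). The dredger is at (312,205) and the pot at (312,243). The two yellow pieces are look-alikes. Next I'll measure by masks and depth.

```bash
python3 - <<'E'
from h import *
im,W=cloud('top0')
hsv=cv2.cvtColor(im,cv2.COLOR_RGB2HSV)
def blobs(m,lo,name,roi):
    mm=np.zeros_like(m);u0,v0,u1,v1=roi;mm[v0:v1,u0:u1]=m[v0:v1,u0:u1]
    cs,_=cv2.findContours(mm,cv2.RETR_EXTERNAL,cv2.CHAIN_APPROX_NONE)
    for c in cs:
        if cv2.contourArea(c)<lo: continue
        k=np.zeros_like(m);cv2.drawContours(k,[c],-1,255,-1); z=np.nanmedian(W[k>0][:,2])
        P=np.array([ray('top0',p[0][0],p[0][1],z)[:2] for p in c]).astype(np.float32)
        (cx,cy),(w,h),a=cv2.minAreaRect(P*1000)
        M=cv2.minAreaRect(c)
        print(name,'px',np.round(M[0],1),'z',round(float(z),4),'xy',round(cx,1),round(cy,1),'size',round(w,1),round(h,1),'ang',round(a,1))
brown=cv2.inRange(hsv,(5,60,80),(22,255,255))
blobs(brown,150,'cake',(160,200,440,290))
dark=cv2.inRange(hsv,(0,0,0),(180,255,45))
blobs(dark,80,'pad',(380,280,420,325))
# height based
Z=W[...,2]
blobs(((Z>0.06)&(Z<.085)).astype(np.uint8)*255,300,'block',(370,215,440,290))
blobs(((Z>0.09)&(Z<.13)).astype(np.uint8)*255,60,'dredger',(290,170,340,230))
blobs(((Z>0.035)&(Z<.06)).astype(np.uint8)*255,60,'pot',(295,220,330,262))
blobs(((Z>0.012)&(Z<.035)).astype(np.uint8)*255,200,'tray',(155,200,280,300))
for uv in [(250,270),(190,240),(403,246),(400,302),(320,165),(320,150),(320,140),(320,172),(200,150),(410,160),(410,185)]: print(uv,W[uv[1],uv[0]].round(3))
E
```

```text
cake px [247.9 259.1] z 0.0274 xy 513.0 164.6 size 52.8 78.5 ang 73.4
cake px [228.3 245.8] z 0.0276 xy 548.1 218.5 size 52.4 78.2 ang 78.2
cake px [402.5 246. ] z 0.0724 xy 547.5 -241.2 size 54.5 78.8 ang 89.1
pad px [399.5 301. ] z 0.0638 xy 405.7 -233.2 size 38.5 35.7 ang 89.5
block px [402.7 242.8] z 0.0725 xy 556.9 -242.1 size 106.2 150.4 ang 86.7
dredger px [311.5 202. ] z 0.1108 xy 652.1 -4.3 size 67.9 63.8 ang 0.8
pot px [311. 241.] z 0.006 xy 567.4 -2.6 size 66.3 65.6 ang 0.8
tray px [216.5 248.7] z 0.0057 xy 541.8 253.8 size 267.6 162.8 ang 78.5
(250, 270) [0.484 0.158 0.025]
(190, 240) [0.566 0.328 0.006]
(403, 246) [ 0.547 -0.242  0.078]
(400, 302) [ 0.403 -0.235  0.062]
(320, 165) [ 0.684 -0.025  0.322]
(320, 150) [ 0.713 -0.025  0.336]
(320, 140) [ 0.739 -0.025  0.325]
(320, 172) [ 0.682 -0.025  0.278]
(200, 150) [0.709 0.23  0.336]
(410, 160) [ 0.696 -0.217  0.327]
(410, 185) [ 0.673 -0.238  0.211]
```

Emit:
{"api": "send_rows", "payload": {
  "motion": [
    {"travel":[0,0,0],"twist":-0.255},
    {"travel":[0,0,0],"twist":-0.255},
    {"travel":[-0.05,-0.065,0],"twist":0},
    {"travel":[-0.05,-0.065,0],"twist":0},
    {"travel":[-0.05,-0.065,0],"twist":0},
    {"travel":[-0.05,-0.065,0],"twist":0},
    {"travel":[-0.05,-0.065,0],"twist":0},
    {"travel":[-0.05,-0.065,0],"twist":0},
    {"travel":[-0.05,-0.065,0],"twist":0},
    {"travel":[-0.05,-0.065,0],"twist":0},
    {"travel":[-0.05,-0.065,0],"twist":0},
    {"travel":[-0.05,-0.065,0],"twist":0}
  ],
  "jaw": 0,
  "squeeze": 20
}}

```text
clock: 1.3
tcp_pos: [0.4879, 0.2346, 0.2311]
orientation: [-0.046, -3.135, 0.013]
force: [0.7, 0.8, -0.3]
opening: 0.0004
```

```bash
cat >> h.py <<'E'
from scipy.spatial.transform import Rotation as R
def to(x,y,z,yaw=None):
    s=bot.observe(); r=R.from_rotvec(s['orientation']); m=r.as_matrix()
    d=m.T@(np.array([x,y,z])-s['tcp_pos']); ty=np.degrees(np.arctan2(m[1,1],m[0,1]))
    print('t',s['clock'],'tcp',s['tcp_pos'].round(4),'toolyaw_y',round(ty,2),'tilt',m[:,2].round(3),'F',s['force'].round(1),'open',round(s['opening'],4))
    print('tool shift mm',(d*1000).round(1),'shares',(d/.6).round(4),'rows',round(np.linalg.norm(d)/.05,1), '' if yaw is None else 'twist share %.3f'%(-np.radians(yaw-ty)/.5))
E
python3 -c "
from h import *
to(.405,-.234,.12,87)"
```

```text
t 1.3 tcp [0.4879 0.2346 0.2311] toolyaw_y 88.31 tilt [-0.006 -0.008 -1.   ] F [ 0.7  0.8 -0.3] open 0.0004
tool shift mm [  68.3 -469.9  115.6] shares [ 0.1139 -0.7831  0.1926] rows 9.8 twist share 0.046
```

Emit:
{"api": "send_rows", "payload": {
  "motion": [
    {"travel":[0.0114,-0.078,0],"twist":0.046},
    {"travel":[0.0114,-0.078,0],"twist":0},
    {"travel":[0.0114,-0.078,0],"twist":0},
    {"travel":[0.0114,-0.078,0],"twist":0},
    {"travel":[0.0114,-0.078,0],"twist":0},
    {"travel":[0.0114,-0.078,0],"twist":0},
    {"travel":[0.0114,-0.078,0],"twist":0},
    {"travel":[0.0114,-0.078,0],"twist":0},
    {"travel":[0.0114,-0.078,0],"twist":0},
    {"travel":[0.0114,-0.078,0],"twist":0},
    {"travel":[0,0,0.05],"twist":0},
    {"travel":[0,0,0.05],"twist":0}
  ]
}}

```text
clock: 2.5
tcp_pos: [0.3913, -0.2563, 0.1763]
orientation: [0.099, 3.138, -0.028]
force: [0.4, 0.3, -0.6]
opening: 0.0006
```

```bash
python3 -c "
from h import *
to(.405,-.234,.08,87)
cap('wrist','w1')"
```

```text
t 2.5 tcp [ 0.3913 -0.2563  0.1763] toolyaw_y 86.37 tilt [ 0.001 -0.018 -1.   ] F [ 0.4  0.3 -0.6] open 0.0006
tool shift mm [-12.   24.8  95.9] shares [-0.0201  0.0413  0.1598] rows 2.0 twist share -0.022
```

View pics/w1.png

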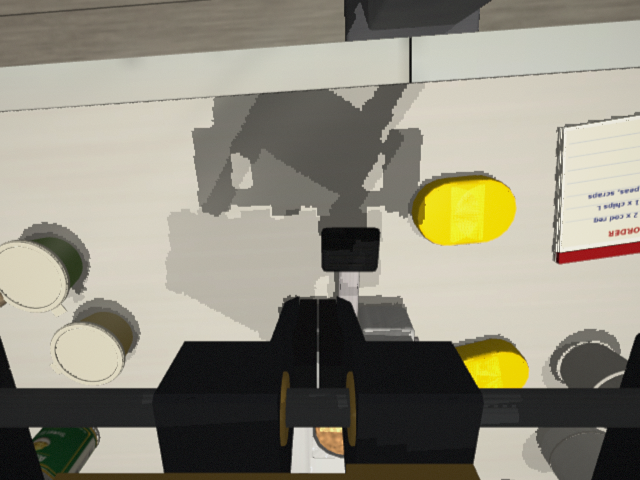

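```bash
python3 -c "
from h import *
im,W=cloud('w1'); print(W[250,350], ray('w1',350,250,.064), ray('w1',350,250,.062)); to(.405,-.234,.08,87)
print(load('w1')[3].round(3))
for uv in [(330,250),(372,250),(350,235),(350,265),(465,210)]: print(W[uv[1],uv[0]].round(4))"
```

```text
[ 0.40154851 -0.23626109  0.0659549 ] [ 0.40227191 -0.23616658  0.064     ] [ 0.40301199 -0.23606989  0.062     ]
t 2.55 tcp [ 0.3888 -0.2545  0.1712] toolyaw_y 86.42 tilt [-0.005 -0.014 -1.   ] F [-1.6  0.3 -2.7] open 0.0004
tool shift mm [-15.3  22.7  90.8] shares [-0.0255  0.0379  0.1513] rows 1.9 twist share -0.020
[[ 0.064  0.944  0.324  0.307]
 [ 0.998 -0.055 -0.038 -0.249]
 [-0.018  0.325 -0.945  0.323]
 [ 0.     0.     0.     1.   ]]
[ 0.4009 -0.2505  0.0654]
[ 0.4026 -0.2206  0.0655]
[ 0.3901 -0.2359  0.0666]
[ 0.4139 -0.2366  0.064 ]
[ 0.3883 -0.1419  0.0246]
```

Emit:
{"api": "send_rows", "payload": {
  "motion": [
    {"travel":[-0.022,0.035,0],"twist":-0.02},
    {"travel":[0,0,0.05],"twist":0},
    {"travel":[0,0,0.05],"twist":0},
    {"travel":[0,0,0.03],"twist":0},
    {"travel":[0,0,0],"twist":0}
  ]
}}

```text
clock: 3.05
tcp_pos: [0.4015, -0.2332, 0.0899]
orientation: [-0.082, -3.131, 0.017]
force: [-0.0, 1.5, 1.0]
opening: 0.0005
```

```bash
python3 -c "
from h import *
to(.402,-.235,.03,87)"
```

```text
t 3.05 tcp [ 0.4015 -0.2332  0.0899] toolyaw_y 86.99 tilt [-0.01  -0.011 -1.   ] F [-0.   1.5  1. ] open 0.0005
tool shift mm [-1.1 -1.1 59.9] shares [-0.0019 -0.0019  0.0999] rows 1.2 twist share -0.000
```

Emit:
{"api": "send_rows", "payload": {
  "motion": [
    {"travel":[0,0,0.017],"twist":0},
    {"travel":[0,0,0.017],"twist":0},
    {"travel":[0,0,0.017],"twist":0},
    {"travel":[0,0,0.017],"twist":0},
    {"travel":[0,0,0.017],"twist":0},
    {"travel":[0,0,0.012],"twist":0}
  ]
}}

```text
clock: 3.65
tcp_pos: [0.4023, -0.2346, 0.0347]
orientation: [-0.08, -3.132, 0.019]
force: [-1.2, 2.5, 8.9]
opening: 0.0006
```

```bash
python3 -c "
from h import *
to(.402,-.235,.031,87)"
```

```text
t 3.65 tcp [ 0.4023 -0.2346  0.0347] toolyaw_y 87.07 tilt [-0.009 -0.012 -1.   ] F [-1.2  2.5  8.9] open 0.0006
tool shift mm [ 0.3 -0.4  3.7] shares [ 0.0005 -0.0006  0.0062] rows 0.1 twist share 0.003
```

Emit:
{"api": "send_rows", "payload": {
  "motion": [
    {"travel":[0,0,0.007],"twist":0},
    {"travel":[0,0,0.006],"twist":0}
  ]
}}

```text
clock: 3.85
tcp_pos: [0.4029, -0.2347, 0.0322]
orientation: [-0.08, -3.129, 0.016]
force: [-16.7, 10.9, 48.4]
opening: 0.0004
```

```bash
python3 -c "
from h import *
to(.402,-.235,.031,87)"
```

```text
t 3.85 tcp [ 0.4029 -0.2347  0.0322] toolyaw_y 87.06 tilt [-0.012 -0.01  -1.   ] F [-16.7  10.9  48.4] open 0.0004
tool shift mm [ 0.9 -0.3  1.2] shares [ 0.0015 -0.0005  0.002 ] rows 0.0 twist share 0.002
```

End stop reached: the force jumped to 48 N at z = 32 mm. I'll back off, open the jaws, and look at the cake.

Emit:
{"api": "send_rows", "payload": {
  "motion": [
    {"travel":[0,0,-0.03],"twist":0},
    {"travel":[0,0,-0.07],"twist":0},
    {"travel":[0,0,-0.08],"twist":0},
    {"travel":[0,0,-0.08],"twist":0},
    {"travel":[0,0,-0.05],"twist":0},
    {"travel":[0,0,0],"twist":0}
  ]
}}

```text
clock: 4.45
tcp_pos: [0.4063, -0.2337, 0.2271]
orientation: [-0.081, -3.132, 0.019]
force: [-0.5, 0.1, -1.1]
opening: 0.0005
```

```bash
python3 - <<'E'
from h import *
cap('top','top1'); cap('scene','scene1')
im,W=cloud('top1'); print('top pad', W[301,400], 'cake',W[246,403])
hsv=cv2.cvtColor(im,cv2.COLOR_RGB2HSV)
m=cv2.inRange(hsv,(5,60,80),(22,255,255));k=np.zeros_like(m);k[215:285,375:430]=m[215:285,375:430]
cs,_=cv2.findContours(k,cv2.RETR_EXTERNAL,cv2.CHAIN_APPROX_NONE)
for c in cs:
  if cv2.contourArea(c)>150:
    P=np.array([ray('top1',*p[0],.088)[:2] for p in c]).astype(np.float32)*1000; print(cv2.minAreaRect(P))
    s=W[k>0][:,2]; print(np.nanpercentile(s,[5,50,95]))
s,_,_,_=load('scene1'); cv2.imwrite('pics/s1c.png',cv2.resize(s[230:400,300:480,::-1],None,fx=3,fy=3))
to(.5475,-.242,.2,87)
E
```

```text
top pad [ 0.38860803 -0.14940357  0.59505574] cake [ 0.54518853 -0.24008387  0.08704976]
((547.8558959960938, -242.57872009277344), (51.339027404785156, 77.76019287109375), 89.4284439086914)
[0.08584688 0.0901731  0.09442192]
t 4.55 tcp [ 0.4041 -0.2324  0.2227] toolyaw_y 87.03 tilt [-0.015 -0.008 -1.   ] F [ 0.2 -0.1 -0.2] open 0.0004
tool shift mm [-144.    -2.    20.7] shares [-0.24   -0.0033  0.0344] rows 2.9 twist share 0.001
```

View pics/s1c.png

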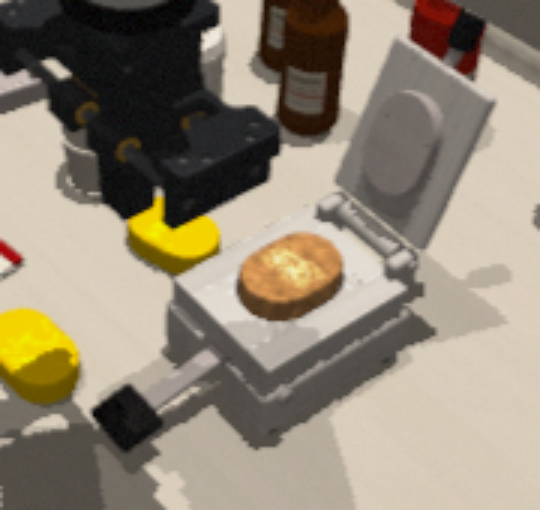

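The cake stands up out of the mould (top at 90 mm) and the lever is down. Next I'll move over the cake with the jaws open.

Emit:
{"api": "send_rows", "payload": {
  "motion": [
    {"travel":[-0.06,-0.001,0],"twist":0},
    {"travel":[-0.06,-0.001,0],"twist":0},
    {"travel":[-0.06,-0.001,0],"twist":0},
    {"travel":[-0.055,0,0.02],"twist":0},
    {"travel":[0,0,0.05],"twist":0},
    {"travel":[0,0,0.05],"twist":0},
    {"travel":[0,0,0.02],"twist":0},
    {"travel":[0,0,0],"twist":0}
  ],
  "jaw": 80
}}

```text
clock: 5.35
tcp_pos: [0.5374, -0.237, 0.1117]
orientation: [-0.082, -3.1, -0.006]
force: [-0.0, 0.7, -0.9]
opening: 0.0624
```

```bash
python3 -c "
from h import *
to(.5475,-.242,.076,87); cap('wrist','w2')"
```

```text
t 5.35 tcp [ 0.5374 -0.237   0.1117] toolyaw_y 86.97 tilt [-0.041  0.005 -0.999] F [-0.   0.7 -0.9] open 0.0624
tool shift mm [-11.8  -4.6  35.2] shares [-0.0196 -0.0077  0.0587] rows 0.7 twist share -0.001
```

View pics/w2.png

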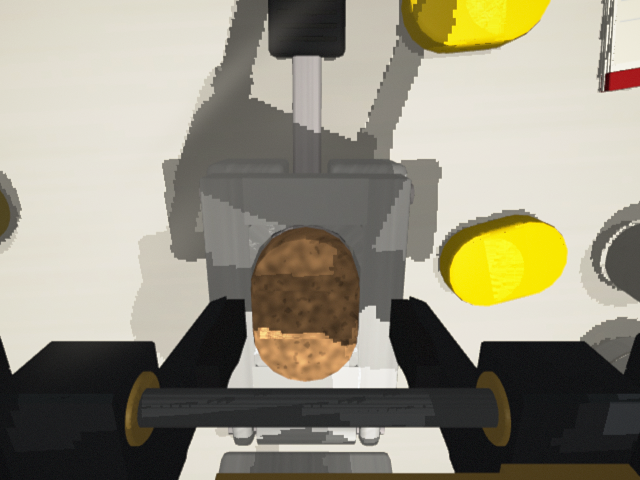

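Emit:
{"api": "send_rows", "payload": {
  "motion": [
    {"travel":[-0.017,-0.0077,0],"twist":0},
    {"travel":[0,0,0],"twist":0},
    {"travel":[0,0,0],"twist":0}
  ]
}}

```text
clock: 5.7
tcp_pos: [0.5496, -0.2437, 0.1148]
orientation: [-0.083, -3.104, -0.003]
force: [0.1, -0.2, 0.3]
opening: 0.0796
```

```bash
python3 -c "
from h import *
to(.5475,-.242,.076,87)"
```

```text
t 5.7 tcp [ 0.5496 -0.2437  0.1148] toolyaw_y 86.92 tilt [-0.036  0.003 -0.999] F [ 0.1 -0.2  0.3] open 0.0796
tool shift mm [ 0.7  1.6 38.8] shares [0.0012 0.0026 0.0647] rows 0.8 twist share -0.003
```

Emit:
{"api": "send_rows", "payload": {
  "motion": [
    {"travel":[0.001,0.0026,0.02],"twist":0},
    {"travel":[0,0,0.02],"twist":0},
    {"travel":[0,0,0.016],"twist":0},
    {"travel":[0,0,0],"twist":0}
  ]
}}

```text
clock: 6.1
tcp_pos: [0.5492, -0.2428, 0.0814]
orientation: [-0.084, -3.109, 0.0]
force: [0.5, -0.1, -0.2]
opening: 0.0804
```

```bash
python3 -c "
from h import *
to(.5475,-.242,.076,87)"
```

```text
t 6.1 tcp [ 0.5492 -0.2428  0.0814] toolyaw_y 86.91 tilt [-0.032  0.001 -0.999] F [ 0.5 -0.1 -0.2] open 0.0804
tool shift mm [1.6 0.7 5.4] shares [0.0027 0.0012 0.009 ] rows 0.1 twist share -0.003
```

Emit:
{"api": "send_rows", "payload": {
  "motion": [
    {"travel":[0.002,0.0012,0.009],"twist":0},
    {"travel":[0,0,0.002],"twist":0},
    {"travel":[0,0,0],"twist":0}
  ]
}}

```text
clock: 6.4
tcp_pos: [0.5471, -0.2416, 0.0733]
orientation: [-0.084, -3.107, -0.001]
force: [0.1, 0.3, 0.3]
opening: 0.0804
```

```bash
python3 -c "
from h import *
to(.5475,-.242,.076,87)"
```

```text
t 6.4 tcp [ 0.5471 -0.2416  0.0733] toolyaw_y 86.91 tilt [-0.033  0.001 -0.999] F [0.1 0.3 0.3] open 0.0804
tool shift mm [-0.3 -0.4 -2.7] shares [-0.0006 -0.0006 -0.0045] rows 0.1 twist share -0.003
```

Emit:
{"api": "send_rows", "payload": {
  "motion": [
    {"travel":[0,0,-0.002],"twist":0},
    {"travel":[0,0,0],"twist":0},
    {"travel":[0,0,0],"twist":0},
    {"travel":[0,0,0],"twist":0},
    {"travel":[0,0,0],"twist":0},
    {"travel":[0,0,0],"twist":0},
    {"travel":[0,0,0],"twist":0}
  ],
  "jaw": 40,
  "squeeze": 15
}}

```text
clock: 7.1
tcp_pos: [0.5477, -0.2423, 0.0755]
orientation: [-0.084, -3.109, 0.001]
force: [-0.5, -0.0, -0.7]
opening: 0.0538
```

```bash
python3 -c "
from h import *
to(.5475,-.242,.076,87)"
```

```text
t 7.1 tcp [ 0.5477 -0.2423  0.0755] toolyaw_y 86.91 tilt [-0.032  0.    -0.999] F [-0.5 -0.  -0.7] open 0.0538
tool shift mm [ 0.3  0.2 -0.5] shares [ 0.0004  0.0004 -0.0008] rows 0.0 twist share -0.003
```

Gripped at 53.8 mm, as expected. The TCP is 9.5 mm above the cake's bottom. Now I'll lift.

Emit:
{"api": "send_rows", "payload": {
  "motion": [
    {"travel":[0,0,-0.015],"twist":0},
    {"travel":[0,0,-0.02],"twist":0},
    {"travel":[0,0,-0.03],"twist":0},
    {"travel":[0,0,-0.04],"twist":0},
    {"travel":[0,0,-0.05],"twist":0},
    {"travel":[0,0,-0.04],"twist":0},
    {"travel":[0,0,-0.02],"twist":0},
    {"travel":[0,0,0],"twist":0}
  ]
}}

```text
clock: 7.9
tcp_pos: [0.5515, -0.2408, 0.214]
orientation: [-0.084, -3.108, -0.002]
force: [0.4, 0.6, -1.5]
opening: 0.0541
```

```bash
python3 -c "
from h import *
to(.48,-.2,.2,87); cap('wrist','w3')
print(bot.observe()['joints'].round(2))"
```

```text
t 7.9 tcp [ 0.5515 -0.2408  0.214 ] toolyaw_y 86.91 tilt [-0.032  0.002 -0.999] F [ 0.4  0.6 -1.5] open 0.0541
tool shift mm [73.1 36.9 16.4] shares [0.1218 0.0615 0.0273] rows 1.7 twist share -0.003
[-0.45  0.16  1.77 -0.01  1.24 -1.96]
```

View pics/w3.png

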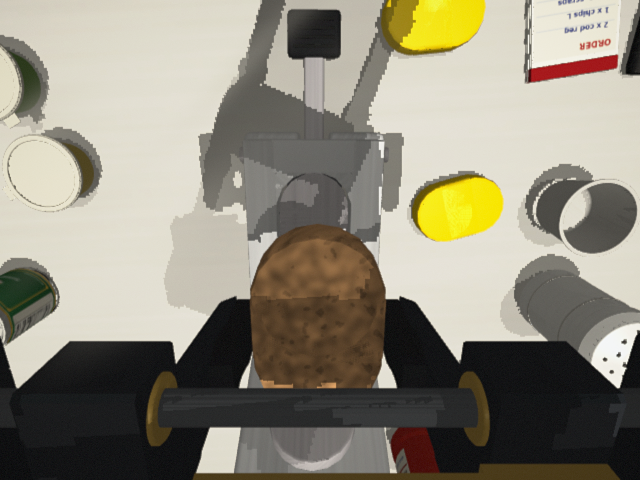

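The cake is out and held square between the fingers. The dredger and pot are off to the right, well below the path. I'll carry it over to the tray.

Emit:
{"api": "send_rows", "payload": {
  "motion": [
    {"travel":[0.003,0.02,0],"twist":0},
    {"travel":[0.003,0.04,0],"twist":0},
    {"travel":[0.003,0.06,0],"twist":0},
    {"travel":[0.003,0.06,0],"twist":0},
    {"travel":[0.003,0.06,0],"twist":0},
    {"travel":[0.003,0.06,0],"twist":0},
    {"travel":[0.003,0.06,0],"twist":0},
    {"travel":[0.003,0.06,0],"twist":0},
    {"travel":[0.003,0.06,0],"twist":0},
    {"travel":[0.003,0.06,0],"twist":0},
    {"travel":[0.003,0.06,0],"twist":0},
    {"travel":[0.003,0.06,0],"twist":0}
  ]
}}

```text
clock: 9.15
tcp_pos: [0.534, 0.1751, 0.1932]
orientation: [-0.095, -3.069, -0.01]
force: [1.3, -0.0, -1.7]
opening: 0.0539
```

```bash
python3 -c "
from h import *
to(.5525,.314,.14,78.5)"
```

```text
t 9.15 tcp [0.534  0.1751 0.1932] toolyaw_y 86.45 tilt [-0.071  0.009 -0.997] F [ 1.3 -0.  -1.7] open 0.0539
tool shift mm [-13.7 139.5  52.9] shares [-0.0228  0.2326  0.0882] rows 3.0 twist share 0.277
```

Emit:
{"api": "send_rows", "payload": {
  "motion": [
    {"travel":[-0.004,0.045,0],"twist":0.07},
    {"travel":[-0.004,0.045,0],"twist":0.07},
    {"travel":[-0.004,0.045,0],"twist":0.07},
    {"travel":[-0.004,0.045,0],"twist":0.07},
    {"travel":[-0.004,0.04,0],"twist":0},
    {"travel":[0,0,0],"twist":0},
    {"travel":[0,0,0],"twist":0}
  ]
}}

```text
clock: 9.85
tcp_pos: [0.5489, 0.3155, 0.1766]
orientation: [-0.303, -3.03, 0.014]
force: [0.2, -0.7, -1.1]
opening: 0.0537
```

```bash
python3 -c "
from h import *
to(.5525,.314,.14,78.5)
cap('top','top2'); cap('wrist','w4')
im,_,_,_=load('top2'); cv2.imwrite('pics/t2c.png',cv2.resize(im[190:310,140:290,::-1],None,fx=4,fy=4))"
```

```text
t 9.85 tcp [0.5489 0.3155 0.1766] toolyaw_y 78.62 tilt [-0.096  0.    -0.995] F [ 0.2 -0.7 -1.1] open 0.0537
tool shift mm [-7.2 -0.  36.1] shares [-0.0121 -0.0001  0.0602] rows 0.7 twist share 0.004
```

View pics/w4.png

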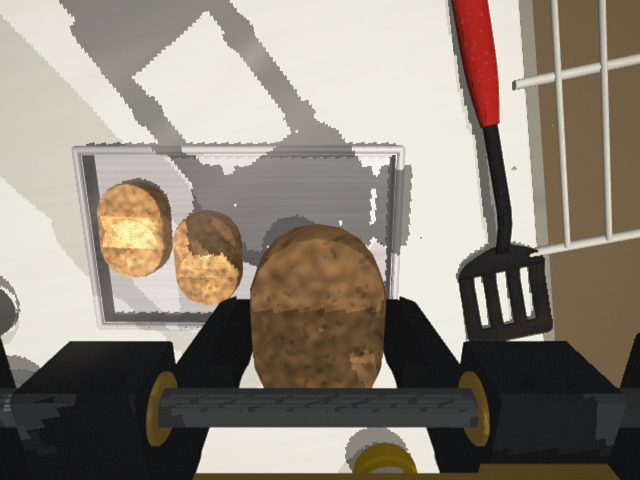

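The tray's free half is directly below: cakes at (133,230) and (208,257), free space around (330,230). The tool has drifted about 3.7° in pitch since the grasp, so I'll test whether moving back toward the base reverses it.

Emit:
{"api": "send_rows", "payload": {
  "motion": [
    {"travel":[0.04,0,0],"twist":0},
    {"travel":[0.06,0,0],"twist":0},
    {"travel":[0.06,0,0],"twist":0},
    {"travel":[0.04,0,0],"twist":0},
    {"travel":[0,0,0],"twist":0},
    {"travel":[0,0,0],"twist":0}
  ]
}}

```text
clock: 10.55
tcp_pos: [0.4278, 0.3321, 0.1872]
orientation: [-0.317, -3.028, 0.017]
force: [0.1, 0.4, -1.2]
opening: 0.054
```

```bash
python3 -c "
from h import *
to(.5525,.314,.14,78.5)"
```

```text
t 10.55 tcp [0.4278 0.3321 0.1872] toolyaw_y 78.09 tilt [-0.097 -0.001 -0.995] F [ 0.1  0.4 -1.2] open 0.054
tool shift mm [-129.6    9.    34.9] shares [-0.2161  0.015   0.0581] rows 2.7 twist share -0.014
```

Emit:
{"api": "send_rows", "payload": {
  "motion": [
    {"travel":[-0.019,0,0],"twist":0},
    {"travel":[-0.019,0,0],"twist":0},
    {"travel":[-0.019,0,0],"twist":0},
    {"travel":[-0.019,0,0],"twist":0},
    {"travel":[-0.019,0,0],"twist":0},
    {"travel":[-0.019,0,0],"twist":0},
    {"travel":[-0.019,0,0],"twist":0},
    {"travel":[-0.019,0,0],"twist":0},
    {"travel":[-0.019,0,0],"twist":0},
    {"travel":[-0.019,0,0],"twist":0},
    {"travel":[0,0,0],"twist":0}
  ]
}}

```text
clock: 11.65
tcp_pos: [0.5544, 0.3031, 0.1741]
orientation: [-0.326, -3.029, 0.018]
force: [-0.4, 0.0, -1.9]
opening: 0.0539
```

```bash
python3 -c "
from h import *
to(.5525,.314,.1,78.5)"
```

```text
t 11.65 tcp [0.5544 0.3031 0.1741] toolyaw_y 77.77 tilt [-0.096 -0.002 -0.995] F [-0.4  0.  -1.9] open 0.0539
tool shift mm [-2.8 11.9 73.9] shares [-0.0046  0.0198  0.1232] rows 1.5 twist share -0.026
```

Emit:
{"api": "send_rows", "payload": {
  "motion": [
    {"travel":[0,-0.03,-0.02],"twist":0},
    {"travel":[0,-0.06,-0.02],"twist":0},
    {"travel":[0,-0.06,0],"twist":0},
    {"travel":[0,-0.06,0],"twist":0},
    {"travel":[0,-0.06,0],"twist":0},
    {"travel":[0,-0.06,0],"twist":0},
    {"travel":[0,-0.04,0],"twist":0},
    {"travel":[0,0,0],"twist":0}
  ]
}}

```text
clock: 12.45
tcp_pos: [0.5048, 0.0758, 0.2099]
orientation: [-0.319, -3.033, 0.02]
force: [0.1, -0.1, -1.5]
opening: 0.0538
```

```bash
python3 -c "
from h import *
to(.5525,.314,.18,78.5)"
```

```text
t 12.45 tcp [0.5048 0.0758 0.2099] toolyaw_y 78.06 tilt [-0.092 -0.004 -0.996] F [ 0.1 -0.1 -1.5] open 0.0538
tool shift mm [  0.4 243.6  24.5] shares [0.0007 0.4059 0.0409] rows 4.9 twist share -0.015
```

That barely changes it, but slow rows don't drift. I'll return slowly and let the cake level itself by gentle contact with the tray floor, pivoting about the jaw axis.

Emit:
{"api": "send_rows", "payload": {
  "motion": [
    {"travel":[0,0.033,0],"twist":-0.015},
    {"travel":[0,0.033,0],"twist":0},
    {"travel":[0,0.033,0],"twist":0},
    {"travel":[0,0.033,0],"twist":0},
    {"travel":[0,0.033,0],"twist":0},
    {"travel":[0,0.033,0],"twist":0},
    {"travel":[0,0.033,0],"twist":0},
    {"travel":[0,0.033,0],"twist":0},
    {"travel":[0,0.033,0],"twist":0},
    {"travel":[0,0.033,0],"twist":0},
    {"travel":[0,0.033,0],"twist":0},
    {"travel":[0,0.033,0],"twist":0}
  ]
}}

```text
clock: 13.65
tcp_pos: [0.5487, 0.3396, 0.2113]
orientation: [-0.289, -3.04, 0.002]
force: [0.1, 0.1, -1.8]
opening: 0.0537
```

```bash
python3 - <<'E'
from h import *
to(.5525,.314,.06,78.5)
# tray rim check from w4 (rim height .023): inner floor/rim points by depth
im,W=cloud('w4'); Z=W[...,2]
m=((Z>.016)&(Z<.032)).astype(np.uint8); m[:130]=0;m[325:]=0;m[:,:70]=0;m[:,410:]=0
hsv=cv2.cvtColor(im,cv2.COLOR_RGB2HSV); br=cv2.inRange(hsv,(5,60,60),(22,255,255))
for uv in [(80,152),(400,150),(98,318),(133,230),(208,257),(390,200),(330,155)]: print(uv, ray('w4',*uv,.023).round(4), W[uv[1],uv[0]].round(4))
cs,_=cv2.findContours(br,cv2.RETR_EXTERNAL,cv2.CHAIN_APPROX_NONE)
for c in cs:
  if cv2.contourArea(c)>1500 and c[:,0,0].max()<248:
    P=np.array([ray('w4',*p[0],.02)[:2] for p in c]).astype(np.float32)*1000; print(cv2.minAreaRect(P))
E
```

```text
t 13.65 tcp [0.5487 0.3396 0.2113] toolyaw_y 79.17 tilt [-0.088  0.007 -0.996] F [ 0.1  0.1 -1.8] open 0.0537
tool shift mm [-21.7 -23.  150.2] shares [-0.0362 -0.0383  0.2503] rows 3.1 twist share 0.023
(80, 152) [0.4424 0.1415 0.023 ] [0.4422 0.1406 0.0216]
(400, 150) [0.491  0.3889 0.023 ] [0.491  0.389  0.0223]
(98, 318) [0.5804 0.1088 0.023 ] [0.58   0.1097 0.0243]
(133, 230) [0.511  0.1635 0.023 ] [0.5105 0.1663 0.028 ]
(208, 257) [0.5455 0.2187 0.023 ] [0.5442 0.2209 0.0291]
(390, 200) [0.528  0.3752 0.023 ] [0.5309 0.3779 0.0042]
(330, 155) [0.4839 0.3348 0.023 ] [0.4842 0.335  0.0035]
((528.7605590820312, 188.98797607421875), (130.8385772705078, 83.66160583496094), 56.73343276977539)
```

Emit:
{"api": "send_rows", "payload": {
  "motion": [
    {"travel":[-0.02,-0.02,0],"twist":0.012},
    {"travel":[-0.018,-0.021,0],"twist":0.011},
    {"travel":[0,0,0.03],"twist":0},
    {"travel":[0,0,0.035],"twist":0},
    {"travel":[0,0,0.035],"twist":0},
    {"travel":[0,0,0.035],"twist":0},
    {"travel":[0,0,0.035],"twist":0},
    {"travel":[0,0,0.03],"twist":0},
    {"travel":[0,0,0.025],"twist":0},
    {"travel":[0,0,0],"twist":0},
    {"travel":[0,0,0],"twist":0}
  ]
}}

```text
clock: 14.75
tcp_pos: [0.5558, 0.3161, 0.0725]
orientation: [-0.301, -3.04, -0.003]
force: [-0.1, 0.8, -1.5]
opening: 0.0539
```

```bash
python3 -c "
from h import *
to(.5505,.313,.0125,78.5)"
```

```text
t 14.75 tcp [0.5558 0.3161 0.0725] toolyaw_y 78.72 tilt [-0.086  0.01  -0.996] F [-0.1  0.8 -1.5] open 0.0539
tool shift mm [-0.6 -3.6 60.2] shares [-0.001  -0.0061  0.1003] rows 1.2 twist share 0.008
```

Emit:
{"api": "send_rows", "payload": {
  "motion": [
    {"travel":[-0.001,-0.006,0.02],"twist":0},
    {"travel":[0,0,0.02],"twist":0},
    {"travel":[0,0,0.02],"twist":0},
    {"travel":[0,0,0.012],"twist":0},
    {"travel":[0,0,0],"twist":0}
  ]
}}

```text
clock: 15.25
tcp_pos: [0.5539, 0.3133, 0.0287]
orientation: [-0.302, -3.044, -0.007]
force: [-0.1, -0.3, -0.9]
opening: 0.0542
```

```bash
python3 -c "
from h import *
to(.5505,.313,.0125,78.5); cap('wrist','w5')"
```

```text
t 15.25 tcp [0.5539 0.3133 0.0287] toolyaw_y 78.68 tilt [-0.081  0.013 -0.997] F [-0.1 -0.3 -0.9] open 0.0542
tool shift mm [ 1.9 -0.9 16.5] shares [ 0.0032 -0.0014  0.0274] rows 0.3 twist share 0.006
```

View pics/w5.png

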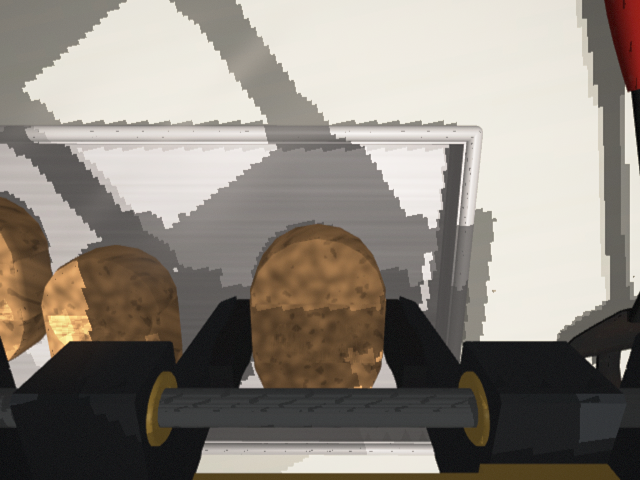

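Clear of the second cake and of the rim. Now the last slow part.

Emit:
{"api": "send_rows", "payload": {
  "motion": [
    {"travel":[0.002,-0.001,0.01],"twist":0},
    {"travel":[0.001,0,0.008],"twist":0},
    {"travel":[0,0,0],"twist":0},
    {"travel":[0,0,0],"twist":0}
  ],
  "squeeze": 10
}}

```text
clock: 15.7
tcp_pos: [0.5518, 0.3139, 0.0185]
orientation: [-0.301, -3.046, -0.009]
force: [-0.1, 0.5, -1.1]
opening: 0.0538
```

```bash
python3 -c "
from h import *
to(.5505,.313,.0125,78.5)"
```

```text
t 15.7 tcp [0.5518 0.3139 0.0185] toolyaw_y 78.7 tilt [-0.079  0.013 -0.997] F [-0.1  0.5 -1.1] open 0.0538
tool shift mm [ 0.7 -1.1  6.1] shares [ 0.0011 -0.0018  0.0101] rows 0.1 twist share 0.007
```

Emit:
{"api": "send_rows", "payload": {
  "motion": [
    {"travel":[0,0,0.004],"twist":0},
    {"travel":[0,0,0.003],"twist":0},
    {"travel":[0,0,0],"twist":0}
  ]
}}

```text
clock: 16.0
tcp_pos: [0.552, 0.3142, 0.0147]
orientation: [-0.301, -3.047, -0.01]
force: [-0.1, 0.3, -1.6]
opening: 0.0539
```

Emit:
{"api": "send_rows", "payload": {
  "motion": [
    {"travel":[0,0,0.002],"twist":0},
    {"travel":[0,0,0],"twist":0}
  ]
}}

```text
clock: 16.2
tcp_pos: [0.5521, 0.3144, 0.0139]
orientation: [-0.301, -3.048, -0.01]
force: [0.7, 0.4, -1.2]
opening: 0.0539
```

Emit:
{"api": "send_rows", "payload": {
  "motion": [
    {"travel":[0,0,0.002],"twist":0},
    {"travel":[0,0,0.002],"twist":0},
    {"travel":[0,0,0],"twist":0}
  ]
}}

```text
clock: 16.5
tcp_pos: [0.5518, 0.3146, 0.0124]
orientation: [-0.301, -3.047, -0.01]
force: [0.2, 0.2, -1.1]
opening: 0.0538
```

Emit:
{"api": "send_rows", "payload": {
  "motion": [
    {"travel":[0,0,0.002],"twist":0},
    {"travel":[0,0,0],"twist":0}
  ]
}}

```text
clock: 16.7
tcp_pos: [0.5522, 0.3147, 0.0126]
orientation: [-0.301, -3.048, -0.011]
force: [0.2, -0.1, -1.4]
opening: 0.054
```

Emit:
{"api": "send_rows", "payload": {
  "motion": [
    {"travel":[0,0,0.004],"twist":0},
    {"travel":[0,0,0],"twist":0}
  ]
}}

```text
clock: 16.9
tcp_pos: [0.5531, 0.3149, 0.0121]
orientation: [-0.301, -3.05, -0.011]
force: [-0.5, 1.0, -1.7]
opening: 0.054
```

Emit:
{"api": "send_rows", "payload": {
  "motion": [
    {"travel":[0,0,0.003],"twist":0},
    {"travel":[0,0,0],"twist":0}
  ]
}}

```text
clock: 17.1
tcp_pos: [0.5538, 0.3151, 0.0116]
orientation: [-0.301, -3.051, -0.012]
force: [0.1, -0.3, -1.8]
opening: 0.054
```

Emit:
{"api": "send_rows", "payload": {
  "motion": [
    {"travel":[0.001,0,0.005],"twist":0},
    {"travel":[0,0,0.004],"twist":0},
    {"travel":[0,0,0],"twist":0}
  ]
}}

```text
clock: 17.4
tcp_pos: [0.5546, 0.3151, 0.0101]
orientation: [-0.3, -3.053, -0.012]
force: [0.8, 0.1, -1.1]
opening: 0.0543
```

```bash
python3 - <<'E'
from h import *
to(.5505,.313,.0115,78.5); cap('wrist','w6')
im,W=cloud('w6')
hsv=cv2.cvtColor(im,cv2.COLOR_RGB2HSV); br=cv2.inRange(hsv,(5,60,40),(22,255,255))>0
def plane(sl,n):
    m=np.zeros_like(br); m[sl]=br[sl]; P=W[m]; P=P[np.isfinite(P[:,2])]
    zt=np.percentile(P[:,2],50); P=P[abs(P[:,2]-zt)<.006]
    A=np.c_[P[:,0]-P[:,0].mean(),P[:,1]-P[:,1].mean(),np.ones(len(P))]; c=np.linalg.lstsq(A,P[:,2],rcond=None)[0]; print(n,len(P),c.round(4),P.mean(0).round(4))
plane((slice(255,375),slice(265,372)),'held'); plane((slice(262,335),slice(60,165)),'cake2')
print('tray floor',W[200,300],W[190,380])
E
```

```text
t 17.4 tcp [0.5546 0.3151 0.0101] toolyaw_y 78.76 tilt [-0.072  0.015 -0.997] F [ 0.8  0.1 -1.1] open 0.0543
tool shift mm [ 3.7 -2.9 -1.1] shares [ 0.0061 -0.0048 -0.0019] rows 0.1 twist share 0.009
held 12797 [ 0.0032 -0.0014  0.0278] [0.545  0.3166 0.0278]
cake2 4689 [ 0.078  -0.1233  0.0266] [0.5245 0.2339 0.0266]
tray floor [0.50354935 0.31726878 0.00346996] [0.50592705 0.3506215  0.00373819]
```

The held cake's top is level (slope 0.003) at 27.8 mm, the same as its neighbours, so it's at or very near the floor. One more small step down to confirm contact.

Emit:
{"api": "send_rows", "payload": {
  "motion": [
    {"travel":[0.001,0,0.005],"twist":0},
    {"travel":[0,0,0],"twist":0}
  ]
}}

```text
clock: 17.65
tcp_pos: [0.5552, 0.3151, 0.0086]
orientation: [-0.3, -3.056, -0.012]
force: [0.2, -0.0, -1.5]
opening: 0.0542
```

Emit:
{"api": "send_rows", "payload": {
  "motion": [
    {"travel":[0.001,0,0.005],"twist":0},
    {"travel":[0,0,0],"twist":0}
  ]
}}

```text
clock: 17.85
tcp_pos: [0.5558, 0.3152, 0.0071]
orientation: [-0.299, -3.058, -0.013]
force: [-0.9, -0.7, -1.9]
opening: 0.0538
```

```bash
python3 - <<'E'
from h import *
to(.5505,.313,.0115,78.5); cap('wrist','w7')
for n in('w3','w5','w6','w7'):
    im,W=cloud(n)
    hsv=cv2.cvtColor(im,cv2.COLOR_RGB2HSV); br=cv2.inRange(hsv,(5,60,40),(22,255,255))>0
    m=np.zeros_like(br); m[255:375,265:372]=br[255:375,265:372]; P=W[m]; P=P[np.isfinite(P[:,2])]
    zt=np.percentile(P[:,2],50); P=P[abs(P[:,2]-zt)<.006]
    A=np.c_[P[:,0]-P[:,0].mean(),P[:,1]-P[:,1].mean(),np.ones(len(P))]; c=np.linalg.lstsq(A,P[:,2],rcond=None)[0]; print(n,len(P),c.round(4),P.mean(0).round(4))
im,_,_,_=load('w7'); cv2.imwrite('pics/w7c.png',im[200:480,150:500,::-1])
E
```

```text
t 17.85 tcp [0.5558 0.3152 0.0071] toolyaw_y 78.81 tilt [-0.068  0.015 -0.998] F [-0.9 -0.7 -1.9] open 0.0538
tool shift mm [ 5.  -3.2 -4.1] shares [ 0.0084 -0.0053 -0.0068] rows 0.1 twist share 0.011
w3 12784 [ 0.003  -0.0014  0.2292] [ 0.5423 -0.2406  0.2292]
w5 12771 [-0.0472  0.0048  0.0443] [0.5456 0.3146 0.0443]
w6 12797 [ 0.0032 -0.0014  0.0278] [0.545  0.3166 0.0278]
w7 12768 [ 0.0031 -0.0008  0.0277] [0.5448 0.317  0.0277]
```

View pics/w7c.png

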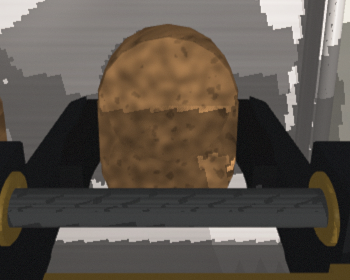

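The cake's top stayed at 27.7 mm and level while the fingers went 3 mm lower, so it rests flat on the floor. Now I'll release it.

Emit:
{"api": "send_rows", "payload": {
  "motion": [
    {"travel":[0,0,0],"twist":0},
    {"travel":[0,0,0],"twist":0},
    {"travel":[0,0,0],"twist":0},
    {"travel":[0,0,0],"twist":0},
    {"travel":[0,0,0],"twist":0}
  ],
  "jaw": 70
}}

```text
clock: 18.4
tcp_pos: [0.5543, 0.315, 0.0044]
orientation: [-0.299, -3.055, -0.011]
force: [-0.2, -0.7, 0.4]
opening: 0.0697
```

Emit:
{"api": "send_rows", "payload": {
  "motion": [
    {"travel":[0,0,-0.015],"twist":0},
    {"travel":[0,0,-0.02],"twist":0},
    {"travel":[0,0,-0.03],"twist":0},
    {"travel":[0,0,-0.05],"twist":0},
    {"travel":[0,0,-0.06],"twist":0},
    {"travel":[0,0,-0.06],"twist":0},
    {"travel":[0.07,0,-0.02],"twist":0},
    {"travel":[0.07,0,0],"twist":0},
    {"travel":[0.04,0,0],"twist":0},
    {"travel":[0,0,0],"twist":0}
  ]
}}

```text
clock: 19.4
tcp_pos: [0.4605, 0.3353, 0.1827]
orientation: [-0.304, -3.064, -0.022]
force: [0.2, 0.4, 0.1]
opening: 0.0702
```

```bash
python3 - <<'E'
from h import *
to(.5505,.313,.0115,78.5); cap('wrist','w8'); cap('scene','s8'); cap('top','t8')
a=cv2.imread('pics/w8.png'); b=cv2.imread('pics/s8.png'); cv2.imwrite('pics/both8.png',np.vstack([cv2.resize(a,(400,300)),cv2.resize(b[180:480,200:600],(400,300))]))
im,W=cloud('w8')
hsv=cv2.cvtColor(im,cv2.COLOR_RGB2HSV); br=cv2.inRange(hsv,(5,60,40),(22,255,255))
cs,_=cv2.findContours(br,cv2.RETR_EXTERNAL,cv2.CHAIN_APPROX_NONE)
for c in cs:
  if cv2.contourArea(c)>1000:
    k=np.zeros_like(br);cv2.drawContours(k,[c],-1,1,-1);P=W[(k>0)&(W[...,2]>.024)&(W[...,2]<.034)]
    if len(P)<100: continue
    A=np.c_[P[:,0]-P[:,0].mean(),P[:,1]-P[:,1].mean(),np.ones(len(P))]
    print(cv2.boundingRect(c),cv2.minAreaRect(P[:,:2].astype(np.float32)*1000),np.linalg.lstsq(A,P[:,2],rcond=None)[0].round(4))
_,W=cloud('t8');Z=W[...,2]
print('press cav',W[246,403],'pad',Z[298:306,396:404].mean(),'dredger/pot tops',np.nanmax(Z[190:215,300:325]),W[230,312])
E
```

```text
t 19.4 tcp [0.4605 0.3353 0.1827] toolyaw_y 78.67 tilt [-0.06   0.021 -0.998] F [0.2 0.4 0.1] open 0.0702
tool shift mm [-103.3   -5.6  165. ] shares [-0.1721 -0.0093  0.275 ] rows 3.9 twist share 0.006
(285, 287, 61, 88) ((553.4846801757812, 314.75244140625), (53.48307418823242, 79.10857391357422), 77.94451904296875) [ 0.0061 -0.0027  0.0276]
(105, 276, 71, 89) ((510.4214782714844, 163.04713439941406), (54.198936462402344, 77.41485595703125), 73.8966064453125) [ 0.0064 -0.0146  0.0277]
press cav [ 0.54731997 -0.24257372  0.07218502] pad nan dredger/pot tops 0.12054460469165007 [ 0.58997738 -0.00566227  0.0509657 ]
```

View pics/both8.png

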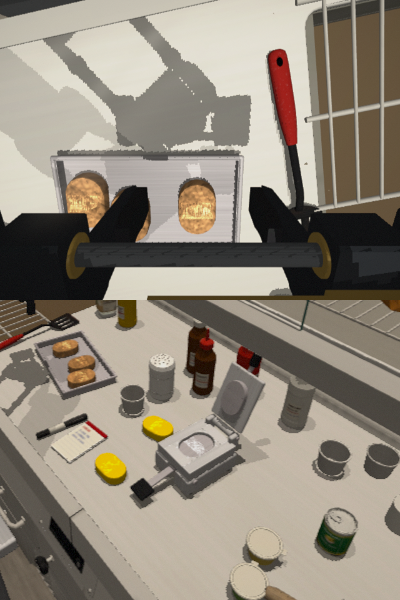

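```bash
python3 -c "
from h import *
print(bot.close_job())"
```

```text
the job is handed in; nothing more can be done
None
```

I pushed the ejector lever down to its stop, lifted the cake out and set it flat in the free half of the tray, then handed the job in at about 19.5 s of the 51 s allowed.

**Lever:** The force jumped at about 32 mm height, where the pad is expected to stop. The wrist read about 48 N there for a moment, with the fingertips on the pad. The cake's top then stood 90 mm above the worktop, the full 18 mm rise.

**Grip and release:** The cake was gripped at 53.8 mm. The tool tilted by about 3° on the way over, so I let the cake level itself against the tray floor. Its top stayed level at 27.7 mm while the fingers sank another 3 mm, so it was resting on the floor before I opened them.

**Last picture:**
- **Placed cake:** It lies at (0.553, 0.315) with its length along the tray's x axis to within about 1°. Its top is level at 27.6 mm, as on the other cakes, and it is roughly 40 mm clear of its nearest neighbour.
- **Other things:** The other cakes, the dredger, the pot and the yellow pieces look undisturbed.
- **Arm:** It is clear of everything.

**Checks that failed or disagreed:**
- The wrist force gave no clear sign of contact with the tray floor, so I relied on depth readings.
- The final depth check of the pad gave no number, so the lever's final position was judged by eye from the scene camera.
- A single depth reading in the empty mould gave 72 mm where about 66 mm was expected. I put that down to noise and did not check further.

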